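# Take the left-hand spinner off the counter fan

### The job

The counter fan is being taken apart for a clean: its front grille is already off and its head is tipped straight up. Undo the red spinner that holds the blades - it has a left-hand thread, so it loosens clockwise seen from above - lift it off once it has run off its thread, and set it gently down in the metal tray, standing on its open end. The thread is plastic: let the spinner climb freely as you turn it, without pulling, pressing or dragging hard on it, keep off the blades, and leave the other things on the counter where they are.

Things in the scene. Friction and masses are not known exactly. Their poses are not given: they have to be found in the camera images.
- spinner_mid (a point): centre of the red plastic spinner, half-way up it on its axis, 22 mm above its open lower face. A twelve-sided cap nut, 41 mm across flats, 44 mm tall, slightly domed top, hollow below, 50 g. z: its axis, towards the closed top; x: square to a flat. The lowest 34 mm of its sides are straight, to be gripped across any two flats. It starts screwed down tight on the fan's stud, against the blades' hub
- stud_top (a point): top of the fan's white threaded stud, hidden in the spinner at the start, on the fan's axis. 21 mm across, 18.5 mm above the hub face. Coarse left-hand quick thread with 1 mm of axial play: the spinner climbs several mm as it turns clockwise, to be followed by feel, and is off after 0.6 to 0.7 turn (a light lift tells), then needs 15 mm more lift. Over 13 N on it spoils the plastic
- hub_face (a point): point on the fan's axis at the upper face of the blades' hub, where the spinner's lower face starts. Hub 35 mm across, narrower than the spinner; the five blades start 10 mm lower. A spring washer under the hub presses it up on the spinner (0.1 to 0.2 N m to start turning, easy after a quarter turn) and lifts it 2 mm at most
- fan: the fan; origin on its axis at the counter, z up. Its base is 180 mm across and stands firm. The hub face is 170 mm above the counter; the rim of the rear grille, a ring 119 mm in radius, lies at the same height round the blades, and only the spinner and stud stand higher
- rotor (a joint): turn of the fan's shaft and blades (rad), positive clockwise seen from above. At 0, where it starts, a blade rests against a thin wooden stick stood through the rear grille, so that the blades cannot turn clockwise; counter-clockwise they turn easily
- tray_in (a point): centre of the inner floor of the loose shallow metal tray, 160 mm (its x) by 130 mm (its y), walls 3 mm thick and 20 mm high, floor 3 mm above the counter, 450 g
- grille_mid (a point): centre of the fan's front grille, a loose wire disc 245 mm across and 34 mm high lying on the counter; to be left alone
- pot_pink_mid (a point): centre of a loose black pot with a pink band, 76 mm across, 70 mm high; to be left alone
- pot_teal_mid (a point): centre of a loose black pot with a teal band, 76 mm across, 70 mm high; to be left alone
- stick_pot_mid (a point): a loose paper-covered pot of wooden sticks, 69 mm across, 135 mm high over the sticks; this point lies on its axis 50 mm up; to be left alone
Things that resemble listed ones, but are neither listed nor needed, are in the scene too. Of the things shaped like the part that bears spinner_mid, the red one is meant. What is shaped like the part that bears tray_in but green is not meant.

How it is judged:
On the way:
1. the spinner has come off its thread and is held clear above the stud (z of spinner_mid in the frame of hub_face above 0.045 m), for 0.1 s.
At the end, for the whole second after the job is handed in: The spinner stands still and let go on the floor of the tray, wholly inside it (its centre within 60 mm and 47 mm of the tray's middle along its sides, 17 to 27 mm above its floor), open end down, within 0.15 rad of upright (x of spinner_mid in the frame of tray_in between -0.06 and 0.06 m and y of spinner_mid in the frame of tray_in between -0.047 and 0.047 m and z of spinner_mid in the frame of tray_in between 0.017 and 0.027 m and angle between spinner_mid's own z axis and vertical below 0.15 rad and linear speed of spinner below 0.02 m/s); the robot touches nothing.
It fails at once if the plastic thread or hub is strained: the spinner is pulled, pressed or dragged against the stud or the hub with more than 13 N (contact force between spinner and stud above 13 N or contact force between spinner and blades above 13 N).
It fails at once if the gripper or arm pushes on the blades, hub or stud with more than 8 N (contact force between any of the fingers, the arm and rotor above 8 N).
It fails at once if the spinner is let fall into the tray from more than about 18 mm (distance between spinner_mid and tray_in below 0.075 m and contact force between the fingers and spinner below 0.1 N and linear speed of spinner above 0.6 m/s).
It fails at once if a thing to be left alone is pushed more than 25 mm from its place (distance of any of grille_mid, pot_pink_mid, pot_teal_mid, stick_pot_mid from where it was at the start of the episode above 0.025 m).
It fails at once if the tray is shoved more than 40 mm (distance of tray_in from where it was at the start of the episode above 0.04 m).
It also fails if it takes over 70 s, if anything falls off the work surface, if the arm or the gripper's body presses on something with over 40 N, if the wrist force passes 120 N, or if a joint passes its speed limit or range.

### The arm

A 7-joint arm with a two-finger parallel gripper is mounted at the origin on the work surface. World frame = base frame: x ahead of the robot, y to its left, z up, the work surface at z = 0. Lengths are in m, angles in rad, forces in N, time in s.
With the tool pointing down it reaches from about 0.425 to 0.875 m from the base axis. Payload 4.7 kg.
Tool frame: the origin (TCP) lies midway between the tips of the shut fingers; the grasp point (between the pads) lies 19 mm behind it; x points along the fingers, z is the direction in which the jaws open and shut, and the axes are right-handed (so a half turn about x gives the same grasp; the last joint's range is limited). The gripper opens to 87 mm and grips with 3 to 60 N. Pads are 19 mm wide; open, the fingers measure 117 mm over their backs; the gripper's body (75 mm by 190 mm) begins 51 mm behind the grasp point.
Start: joints at [-1.122, 0.321, -0.07, 1.45, 0.023, 1.371, -0.057], TCP at [0.274, 0.59, 0.223] pointing down, gripper open.
Joint ranges: [-2.86, 2.86], [-0.3, 2.09], [-1.38, 1.24], [0.06, 2.45], [-1.56, 4.7], [0.09, 2.05], [-2.69, 2.69]. Speed limits (rad/s): [2.57, 2.57, 3.14, 3.14, 3.14, 3.14, 3.14].

### API

Orientations are given as a rotation vector (axis times angle).
In Python, from bench import ctrl gives the robot as it stands.
- The arm moves only by the shell command python3 -m pendant 'ROWS' [OPENING] [FORCE]. ROWS is JSON, a list of rows, each an object with "travel": the shift along the tool's x, y, z in m, a list of three; "twist": the turn about the tool's x in rad. In form: [{"travel": [x, y, z], "twist": twist}, ...]. A call has 1 to 10 rows; each row is the pose to reach, as a shift and turn from the pose measured when the call began, along the tool's axes at that moment; what a row does not reach only later rows make up. A row lasts 1/8 s, in which the tool goes at most 62.5 mm and 10.7 degrees, less where a joint would pass 70% of its speed; a pose out of reach is approached as far as the arm can. A call with a gripper value outside its range is refused whole. OPENING is the opening, from -1 (shut) to 1 (fully open), so that 0 is half open, set as the call begins (- or left out, the last holds). The fingers move at their own pace and stop on an object; FORCE is the grip in N (left out, the last holds). Time passes only in rows, so rows that repeat a pose let the fingers close. It gives the time, the measured TCP pose, the force and the opening at its end, in the units of the state.
- ctrl.get_state(): the state, without advancing time (a new reading comes with each control period).
- ctrl.get_image(name): name is "side" or "top"; returns the picture (400x640x3 uint8, red, green, blue); there is no depth.
- ctrl.camera_model(name): a dict with "K" (3x3 intrinsics, pixels), "distortion" ([k1, k2, p1, p2, k3] as OpenCV has them; the pictures are not rectified), "rvec" (rotation vector, rad) and "tvec" (3), from world to camera coordinates, as OpenCV has them. Camera axes: x right, y down, z forward; pixel columns grow to the right and rows downward; lengths in m; the calibration is good to about 2 mm. A picture is of the moment at which its call begins. camera_model takes no time and is no camera call.
- ctrl.close_job(): hands the job in, once; it reports no verdict.
The state is a dict: "time": time; "joint_positions": joint angles; "qd": joint speeds; "joint_torque": joint torques, N m; "position": TCP position; "tool_rot": TCP orientation; "ft_force": force on the tool from outside, world axes, zero at the start; "torque": the same for the moment, N m; "grip_width": opening from 0.0 (shut) to 1.0 (fully open).
Only numpy, scipy, OpenCV 4.12 (cv2) and the standard library are available. Lean on these libraries where they do the work, as an engineer would, in place of code of your own. Each camera call takes 0.05 s, during which the arm holds its last target.

## Working session

There is one attempt and no reset: what is moved stays moved. The work goes in short steps, Python scripts to look and compute and a shell command to move; the robot and the scene stay as the last step left them, time stands still between calls to the robot, and variables do not carry over. Pictures are saved under pics/ and viewed, and the job is handed in when it is done.

```bash
ls; mkdir -p pics
python3 - <<'E'
from bench import ctrl
import cv2
print(ctrl.get_state())
for n in("side","top"):
    cv2.imwrite(f"pics/{n}0.png",ctrl.get_image(n)[:,:,::-1]); print(n,ctrl.camera_model(n))
E
```

```text
pics
{'time': 0.0, 'joint_positions': array([-1.12190454,  0.32181734, -0.0700855 ,  1.45168377,  0.02261057,
        1.37078119, -0.05693358]), 'qd': array([-8.78319812e-05, -1.22652446e-03,  8.83260092e-04,  1.65544370e-04,
       -1.44357004e-03,  1.53131916e-04, -5.54126267e-04]), 'joint_torque': array([-3.00619658e-04, -4.91292787e+01, -4.04091440e-01, -3.12537181e+01,
       -6.39034552e-02,  4.36263601e-02,  1.81411397e-04]), 'position': array([0.27360948, 0.58899873, 0.22146079]), 'tool_rot': array([-0.88436432,  1.38565182,  0.88253625]), 'ft_force': array([-0.24049248,  0.8147827 ,  0.39385035]), 'torque': array([ 0.00728601,  0.00658144, -0.00350867]), 'grip_width': 1.0015092412661186}
side {'K': array([[480.76251619,   0.        , 316.25664701],
       [  0.        , 480.76251619, 194.26792716],
       [  0.        ,   0.        ,   1.        ]]), 'distortion': array([0.03563328, 0.        , 0.        , 0.        , 0.        ]), 'rvec': array([ 2.26541174, -0.300599  ,  0.13552482]), 'tvec': array([-0.50253263,  0.18480081,  1.14811886])}
top {'K': array([[373.63644327,   0.        , 315.40514353],
       [  0.        , 373.63644327, 193.21046657],
       [  0.        ,   0.        ,   1.        ]]), 'distortion': array([-0.00159677,  0.        ,  0.        ,  0.        ,  0.        ]), 'rvec': array([ 2.15417041, -2.20033848,  0.08539006]), 'tvec': array([0.02885575, 0.54290605, 1.16584983])}
```

View pics/side0.png

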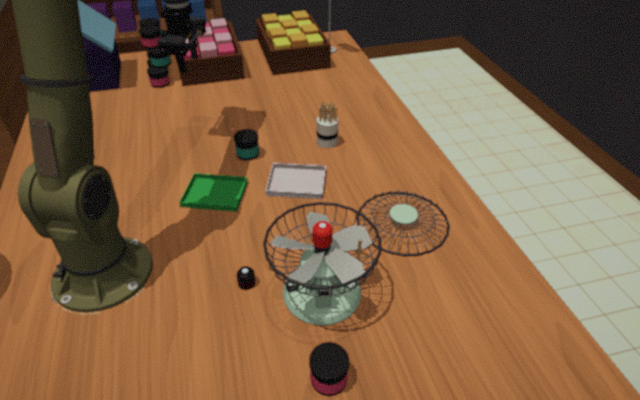

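View pics/top0.png

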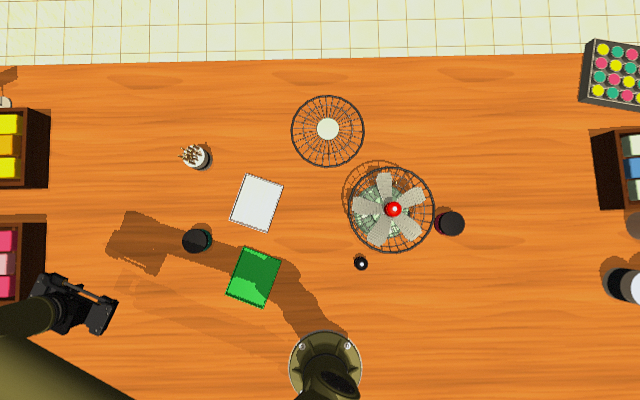

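Seen so far:
- The red spinner is on the fan, at side (322,235) and top (393,209).
- The black cap, at side (246,277) and top (361,263), is a lookalike.
- The silver tray is at side (297,181) and top (256,203). The green tray at top (254,277) is not meant.

By the description I choose the red spinner and the silver tray, and check both in close crops.

Run:
```python
import cv2, numpy as np
s=cv2.imread("pics/side0.png");t=cv2.imread("pics/top0.png")
a=cv2.resize(s[205:265,285:365],None,fx=5,fy=5,interpolation=cv2.INTER_CUBIC)
b=cv2.resize(t[180:240,360:440],None,fx=5,fy=5,interpolation=cv2.INTER_CUBIC)
c=cv2.resize(s[155:205,255:335],None,fx=5,fy=5,interpolation=cv2.INTER_CUBIC)
d=cv2.resize(t[170:235,220:300],None,fx=5,fy=5,interpolation=cv2.INTER_CUBIC)
h1=np.hstack([a,b]); 
r=max(c.shape[0],d.shape[0]); p=lambda x:np.vstack([x,np.zeros((r-x.shape[0],400,3),np.uint8)])
cv2.imwrite("pics/c1.png",h1);cv2.imwrite("pics/c2.png",np.hstack([p(c),p(d)]))
```

```text
(no output)
```

View pics/c1.png

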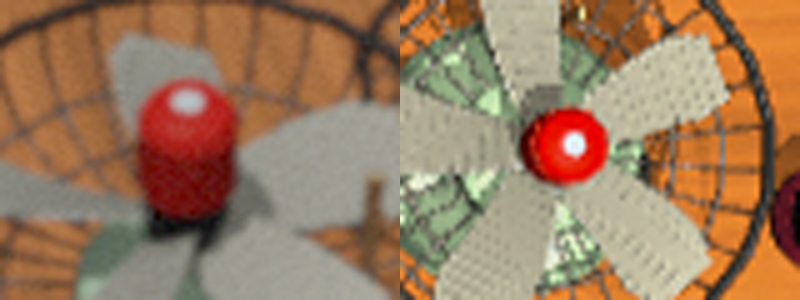

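View pics/c2.png

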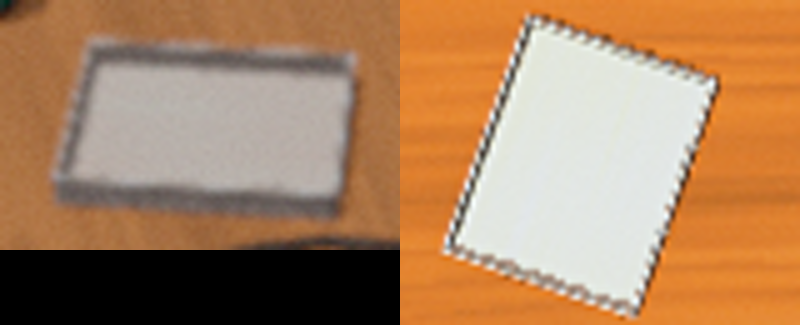

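The left of the crop shows the red twelve-sided cap standing on the hub. The stick stands to its right, at about side (360,243). The silver tray's corners are clear in both views. Next I turn these into positions.

```bash
cat > h.py <<'E'
import numpy as np, cv2
from bench import ctrl
from scipy.optimize import least_squares
CM={n:ctrl.camera_model(n) for n in("side","top")}
def proj(n,P):
    c=CM[n];return cv2.projectPoints(np.asarray(P,float).reshape(-1,1,3),c["rvec"],c["tvec"],c["K"],c["distortion"])[0].reshape(-1,2)
def ray(n,uv):
    c=CM[n];R=cv2.Rodrigues(c["rvec"])[0]
    u=cv2.undistortPoints(np.array(uv,float).reshape(1,1,2),c["K"],c["distortion"]).ravel()
    o=-R.T@c["tvec"];d=R.T@np.r_[u,1];return o,d/np.linalg.norm(d)
def tri(uvs,uvt):
    r=least_squares(lambda P:np.r_[proj("side",P)[0]-uvs,proj("top",P)[0]-uvt],[0.5,0,.1])
    return r.x,r.fun
def redmask(bgr,box):
    x0,x1,y0,y1=box;m=np.zeros(bgr.shape[:2],np.uint8)
    b,g,r=[bgr[:,:,i].astype(int) for i in range(3)]
    k=(r>70)&(g<0.35*r)&(b<0.4*r); 
    m[y0:y1,x0:x1]=k[y0:y1,x0:x1]*255
    return m
def hullbox(n,c):   # spinner silhouette: cylinder with domed top; c = mid
    a=np.linspace(0,2*np.pi,60);ring=lambda r,z:np.c_[c[0]+r*np.cos(a),c[1]+r*np.sin(a),np.full(60,c[2]+z)]
    p=proj(n,np.vstack([ring(.0208,-.022),ring(.0208,.012),ring(.018,.018),ring(.012,.021)]))
    return np.r_[p.min(0),p.max(0)]
E
python3 - <<'E'
from h import *
s=cv2.imread("pics/side0.png");t=cv2.imread("pics/top0.png")
obs={}
for n,im,box in(("side",s,(300,345,215,260)),("top",t,(375,412,190,228))):
    m=redmask(im,box);m2=m.copy()
    x,y,w,h=cv2.boundingRect(cv2.findNonZero(m));print(n,x,y,w,h)
def bb(crop,x0,y0):return np.array(crop)/5-0.4+np.array([x0,y0,x0,y0])
obs["side"]=bb([139,78,236,219],285,205);obs["top"]=bb([121,106,208,184],360,180)
print(obs)
f=lambda c:np.r_[hullbox("side",c)-obs["side"],hullbox("top",c)-obs["top"]]
r=least_squares(f,[.6,-.1,.19]);print("spinner_mid",r.x,r.fun.round(2))
# tray top-rim corners
cs=[np.array(q)/5-.4+[255,155] for q in([88,40],[355,52],[338,208],[54,200])]
ct=[np.array(q)/5-.4+[220,170] for q in([130,15],[320,82],[236,316],[46,250])]
# correspond by projection: top corners on z=.02 plane -> side
for q in ct:
    o,d=ray("top",q);P=o+d*(.02-o[2])/d[2];print(P.round(4),proj("side",P)[0].round(1))
print(np.array(cs).round(1))
# grille rim check
print(ctrl.get_state()["position"])
E
```

```text
side 313 223 19 25
top 384 202 17 15
{'side': array([312.4, 220.2, 331.8, 248.4]), 'top': array([383.8, 200.8, 401.2, 216.4])}
spinner_mid [ 0.48188727 -0.19203842  0.190657  ] [-0.32  0.33  0.9  -0.37 -0.25  0.32  0.09  0.45]
[0.6146 0.2396 0.02  ] [325.9 165.3]
[0.5689 0.1184 0.02  ] [322.  193.5]
[0.4213 0.1736 0.02  ] [265.9 190.1]
[0.4655 0.2938 0.02  ] [273.1 162.6]
[[272.2 162.6]
 [325.6 165. ]
 [322.2 196.2]
 [265.4 194.6]]
[0.27364212 0.5890671  0.22156705]
```

```bash
cat >> h.py <<'E'
def st():
    s=ctrl.get_state();R=cv2.Rodrigues(np.array(s["tool_rot"]))[0];return s,R
def show(goal=None):
    s,R=st();print("t",round(s["time"],2),"pos",s["position"].round(4),"x",R[:,0].round(3),"z",R[:,2].round(3),"q",s["joint_positions"].round(3),"F",s["ft_force"].round(2),"T",s["torque"].round(3),"g",round(s["grip_width"],3))
    if goal is not None: print("travel",(R.T@(np.array(goal)-s["position"])).round(4))
E
python3 - <<'E'
from h import *
show([.5,.2,.27]);show([.482,-.192,.27])
for n,c in(("stick",(197,156)),("teal",(197,240)),("pink",(449,223)),("grille",(328,128))):
    o,d=ray("top",c);print(n,(o+d*(.06-o[2])/d[2]).round(3))
E
```

```text
t 0.1 pos [0.2736 0.5891 0.2216] x [-0.001 -0.002 -1.   ] z [ 0.421  0.907 -0.002] q [-1.122  0.322 -0.07   1.452  0.023  1.371 -0.057] F [ 0.16 -0.03  0.66] T [ 0.021  0.003 -0.042] g 1.0
travel [-0.048  -0.3692 -0.2576]
t 0.1 pos [0.2736 0.5891 0.2216] x [-0.001 -0.002 -1.   ] z [ 0.421  0.907 -0.002] q [-1.122  0.322 -0.07   1.452  0.023  1.371 -0.057] F [ 0.16 -0.03  0.66] T [ 0.021  0.003 -0.042] g 1.0
travel [-0.0473 -0.518  -0.6207]
stick [0.664 0.383 0.06 ]
teal [0.405 0.382 0.06 ]
pink [ 0.44  -0.389  0.06 ]
grille [ 0.744 -0.026  0.06 ]
```

```bash
python3 -m pendant '[{"travel":[-0.048,-0.042,-0.029],"twist":0},{"travel":[-0.048,-0.092,-0.064],"twist":0},{"travel":[-0.048,-0.142,-0.099],"twist":0},{"travel":[-0.048,-0.191,-0.134],"twist":0},{"travel":[-0.048,-0.24,-0.168],"twist":0},{"travel":[-0.048,-0.29,-0.203],"twist":0},{"travel":[-0.048,-0.34,-0.238],"twist":0},{"travel":[-0.048,-0.369,-0.258],"twist":0}]' 1 5; python3 -c "
from h import *
show([.482,-.192,.27])"
```

```text
time: 1.1
position: [0.501, 0.1957, 0.2699]
tool_rot: [-0.882, 1.387, 0.879]
ft_force: [-0.3, 0.1, 0.2]
grip_width: 0.996
t 1.1 pos [0.501  0.1957 0.2699] x [-0.001 -0.003 -1.   ] z [ 0.425  0.905 -0.003] q [-0.656  0.06   0.244  1.666 -0.012  1.42   0.721] F [-0.3   0.06  0.24] T [0.027 0.033 0.001] g 0.996
travel [ 0.0009 -0.1477 -0.359 ]
```

```bash
python3 -m pendant '[{"travel":[0.001,-0.022,-0.054],"twist":-0.12},{"travel":[0.001,-0.044,-0.108],"twist":-0.24},{"travel":[0.001,-0.066,-0.162],"twist":-0.36},{"travel":[0.001,-0.088,-0.216],"twist":-0.48},{"travel":[0.001,-0.111,-0.27],"twist":-0.6},{"travel":[0.001,-0.133,-0.324],"twist":-0.72},{"travel":[0.001,-0.148,-0.359],"twist":-0.84},{"travel":[0.001,-0.148,-0.359],"twist":-0.95},{"travel":[0.001,-0.148,-0.359],"twist":-0.95}]' 1 5; python3 -c "
from h import *
show([.482,-.192,.23])
for n in('side','top'): 
  im=ctrl.get_image(n)[:,:,::-1];cv2.imwrite(f'pics/{n}1.png',im)
a=cv2.imread('pics/side1.png')[130:270,260:400];b=cv2.imread('pics/top1.png')[140:280,320:460]
cv2.imwrite('pics/m1.png',cv2.resize(np.hstack([a,b]),(800,400)))
"
```

```text
time: 2.22
position: [0.482, -0.1923, 0.2695]
tool_rot: [-1.574, 0.927, 1.574]
ft_force: [-0.5, 0.8, -0.1]
grip_width: 1.005
t 2.23 pos [ 0.482  -0.1923  0.2695] x [-0.001 -0.002 -1.   ] z [-0.487  0.873 -0.001] q [-3.040e-01  6.000e-03  6.390e-01  1.721e+00 -1.000e-03  1.416e+00
  2.415e+00] F [-0.54  0.79 -0.09] T [ 0.123 -0.014  0.004] g 1.005
travel [ 0.0395 -0.0003  0.0003]
```

View pics/m1.png

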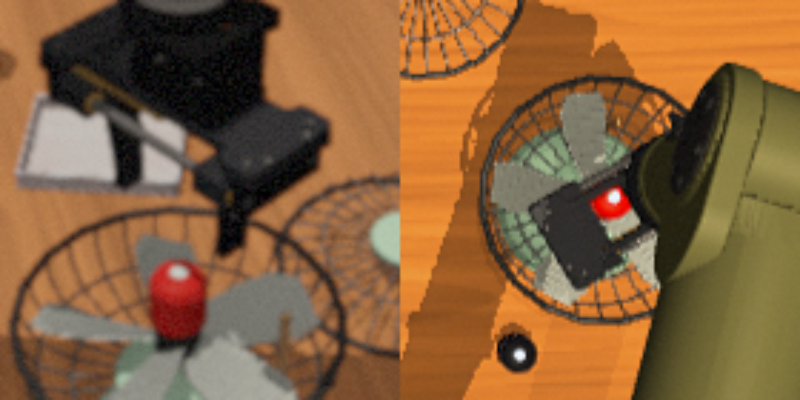

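```bash
python3 -m pendant '[{"travel":[0.03,0,0],"twist":0},{"travel":[0.06,0,0],"twist":0},{"travel":[0.08,0,0],"twist":0},{"travel":[0.092,0,0],"twist":0},{"travel":[0.092,0,0],"twist":0},{"travel":[0.092,0,0],"twist":0}]' 1 5; python3 -c "
from h import *
show([.482,-.192,.177])
for n in('side','top'): 
  im=ctrl.get_image(n)[:,:,::-1];cv2.imwrite(f'pics/{n}2.png',im)
a=cv2.imread('pics/side2.png')[170:270,270:370];b=cv2.imread('pics/top2.png')[160:260,340:440]
cv2.imwrite('pics/m2.png',cv2.resize(np.hstack([a,b]),(800,400),interpolation=cv2.INTER_CUBIC))
"
```

```text
time: 3.08
position: [0.4828, -0.1917, 0.1785]
tool_rot: [-1.576, 0.925, 1.573]
ft_force: [0.2, -0.5, -0.5]
grip_width: 1.0
t 3.08 pos [ 0.4828 -0.1917  0.1785] x [ 0.    -0.003 -1.   ] z [-0.488  0.873 -0.002] q [-0.291  0.068  0.647  1.854 -0.041  1.233  2.449] F [ 0.18 -0.45 -0.52] T [ 0.069  0.05  -0.022] g 1.0
travel [0.0015 0.0008 0.0001]
```

View pics/m2.png

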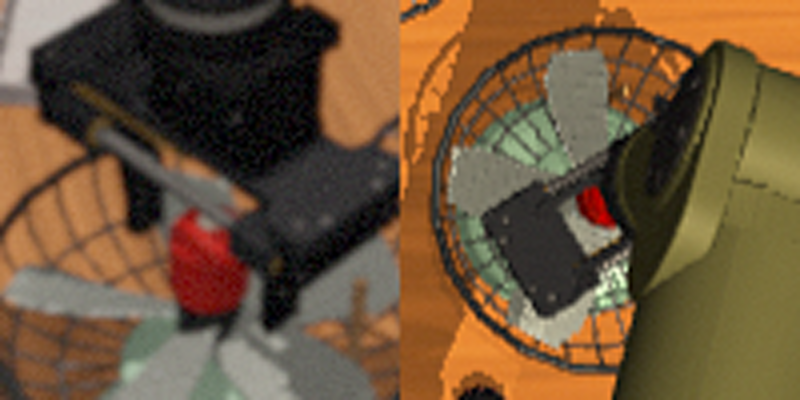

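```bash
python3 -m pendant '[{"travel":[0,0,0],"twist":0},{"travel":[0,0,0],"twist":0},{"travel":[0,0,0],"twist":0}]' 0.05 3; python3 -m pendant '[{"travel":[0,0,0],"twist":0},{"travel":[0,0,0],"twist":0},{"travel":[0,0,0],"twist":0},{"travel":[0,0,0],"twist":0}]' -1 3; python3 -c "
from h import *
show([.482,-.192,.177])"
```

```text
time: 3.55
position: [0.4828, -0.1918, 0.1786]
tool_rot: [-1.576, 0.925, 1.573]
ft_force: [-0.4, -0.3, -0.1]
grip_width: 0.744
time: 4.05
position: [0.4827, -0.1916, 0.1786]
tool_rot: [-1.576, 0.925, 1.573]
ft_force: [-0.6, -0.1, 0.1]
grip_width: 0.482
t 4.05 pos [ 0.4827 -0.1916  0.1786] x [ 0.    -0.002 -1.   ] z [-0.488  0.873 -0.002] q [-0.291  0.067  0.647  1.854 -0.041  1.233  2.449] F [-0.63 -0.14  0.06] T [ 0.144  0.175 -0.01 ] g 0.482
travel [0.0016 0.0008 0.    ]
```

```bash
python3 -m pendant '[{"travel":[0,0,0],"twist":0},{"travel":[0,0,0],"twist":0}]' -1 3;  python3 -m pendant '[{"travel":[0,0,0],"twist":0},{"travel":[0,0,0],"twist":0}]' -1 8; python3 -c "
from h import *
show()"
```

```text
time: 4.3
position: [0.4827, -0.1916, 0.1786]
tool_rot: [-1.576, 0.925, 1.573]
ft_force: [-0.2, 0.1, 0.0]
grip_width: 0.479
time: 4.55
position: [0.4827, -0.1916, 0.1786]
tool_rot: [-1.576, 0.925, 1.573]
ft_force: [-0.9, -0.4, 0.3]
grip_width: 0.485
t 4.55 pos [ 0.4827 -0.1916  0.1786] x [ 0.    -0.002 -1.   ] z [-0.488  0.873 -0.002] q [-0.291  0.067  0.647  1.854 -0.041  1.233  2.449] F [-0.94 -0.38  0.33] T [ 0.11   0.093 -0.041] g 0.485
```

```bash
python3 -m pendant '[{"travel":[0,0,0],"twist":0},{"travel":[0,0,0],"twist":0},{"travel":[0,0,0],"twist":0.04},{"travel":[0,0,0],"twist":0.08},{"travel":[0,0,0],"twist":0.08}]' -1 18; python3 -c "
from h import *
show()"
```

```text
time: 5.18
position: [0.4828, -0.1917, 0.1787]
tool_rot: [-1.521, 0.976, 1.517]
ft_force: [0.1, -0.1, 0.3]
grip_width: 0.481
t 5.17 pos [ 0.4828 -0.1917  0.1787] x [ 0.001 -0.002 -1.   ] z [-0.417  0.909 -0.002] q [-0.294  0.067  0.65   1.854 -0.041  1.233  2.37 ] F [ 0.11 -0.13  0.32] T [0.125 0.119 0.008] g 0.481
```

```bash
python3 -m pendant '[{"travel":[0,0,0],"twist":0.05},{"travel":[0,0,0],"twist":0.1},{"travel":[0,0,0],"twist":0.15},{"travel":[0,0,0],"twist":0.2},{"travel":[0,0,0],"twist":0.2}]' -1 18; python3 -c "
from h import *
show()
im=ctrl.get_image('side')[:,:,::-1];cv2.imwrite('pics/s3.png',cv2.resize(im[190:270,280:380],(800,640)[:1]+(600,),interpolation=cv2.INTER_CUBIC))"
```

```text
time: 5.8
position: [0.4827, -0.1919, 0.1788]
tool_rot: [-1.379, 1.093, 1.376]
ft_force: [-0.9, 0.8, 1.6]
grip_width: 0.476
t 5.8 pos [ 0.4827 -0.1919  0.1788] x [ 0.001 -0.003 -1.   ] z [-0.229  0.973 -0.003] q [-0.302  0.067  0.659  1.854 -0.041  1.233  2.171] F [-0.86  0.77  1.63] T [ 0.051  0.2   -0.04 ] g 0.476
```

View pics/s3.png

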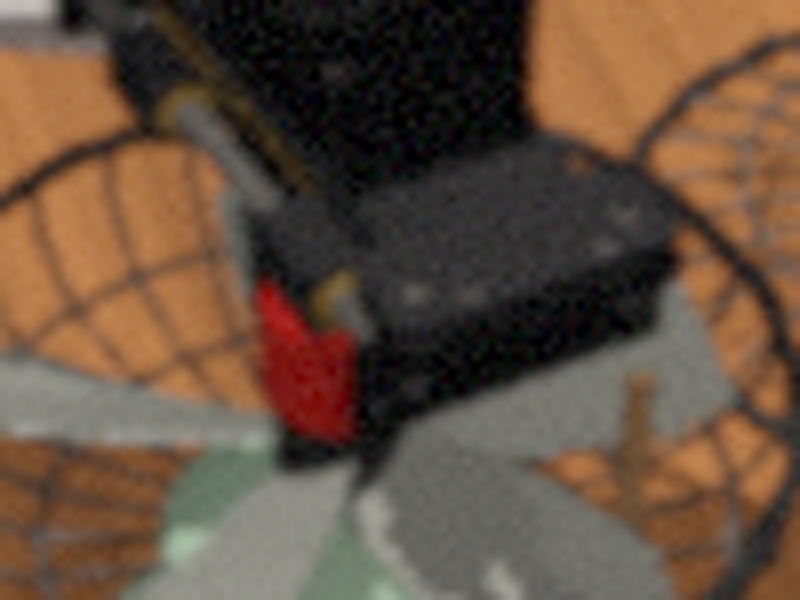

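```bash
python3 -m pendant '[{"travel":[-0.0005,0,0],"twist":0.05},{"travel":[-0.0007,0,0],"twist":0.1},{"travel":[-0.0009,0,0],"twist":0.15},{"travel":[-0.001,0,0],"twist":0.2},{"travel":[-0.001,0,0],"twist":0.2}]' -1 18; python3 -c "
from h import *
show()"
```

```text
time: 6.48
position: [0.4826, -0.1918, 0.1794]
tool_rot: [-1.235, 1.195, 1.232]
ft_force: [-0.2, 0.2, -1.7]
grip_width: 0.475
t 6.47 pos [ 0.4826 -0.1918  0.1794] x [ 0.    -0.002 -1.   ] z [-0.033  0.999 -0.002] q [-0.31   0.067  0.667  1.853 -0.042  1.235  1.973] F [-0.23  0.17 -1.75] T [ 0.069 -0.03  -0.004] g 0.475
```

```bash
python3 -m pendant '[{"travel":[0,0,0],"twist":0.05},{"travel":[0,0,0],"twist":0.1},{"travel":[0,0,0],"twist":0.15},{"travel":[-0.0001,0,0],"twist":0.2},{"travel":[-0.0002,0,0],"twist":0.2}]' -1 18; python3 -c "
from h import *
show()"
```

```text
time: 7.1
position: [0.4826, -0.1918, 0.1795]
tool_rot: [-1.088, 1.284, 1.085]
ft_force: [0.6, -0.6, -0.6]
grip_width: 0.478
t 7.1 pos [ 0.4826 -0.1918  0.1795] x [ 0.    -0.002 -1.   ] z [ 0.165  0.986 -0.002] q [-0.318  0.067  0.675  1.853 -0.042  1.235  1.775] F [ 0.62 -0.55 -0.56] T [ 0.03  -0.02   0.045] g 0.478
```

```bash
python3 -m pendant '[{"travel":[0,0,0],"twist":0.06},{"travel":[-0.0002,0,0],"twist":0.12},{"travel":[-0.0003,0,0],"twist":0.18},{"travel":[-0.0004,0,0],"twist":0.24},{"travel":[-0.0005,0,0],"twist":0.3},{"travel":[-0.0005,0,0],"twist":0.3}]' -1 18; python3 -c "
from h import *
show()"
```

```text
time: 7.85
position: [0.4827, -0.1918, 0.18]
tool_rot: [-0.864, 1.395, 0.86]
ft_force: [-0.0, -0.5, -1.2]
grip_width: 0.474
t 7.85 pos [ 0.4827 -0.1918  0.18  ] x [ 0.    -0.003 -1.   ] z [ 0.447  0.895 -0.002] q [-0.33   0.067  0.688  1.853 -0.043  1.236  1.478] F [-0.05 -0.53 -1.23] T [0.05  0.034 0.017] g 0.474
```

```bash
python3 -m pendant '[{"travel":[0,0,0],"twist":0.07},{"travel":[-0.0001,0,0],"twist":0.14},{"travel":[-0.0002,0,0],"twist":0.21},{"travel":[-0.0003,0,0],"twist":0.28},{"travel":[-0.0004,0,0],"twist":0.35},{"travel":[-0.0004,0,0],"twist":0.35}]' -1 18; python3 -c "
from h import *
show()
im=ctrl.get_image('side')[:,:,::-1];cv2.imwrite('pics/s4.png',cv2.resize(im[190:270,280:380],(800,640)[:1]+(600,),interpolation=cv2.INTER_CUBIC))"
```

```text
time: 8.6
position: [0.4827, -0.1918, 0.1804]
tool_rot: [-0.596, 1.488, 0.592]
ft_force: [0.1, -0.5, -0.5]
grip_width: 0.475
t 8.6 pos [ 0.4827 -0.1918  0.1804] x [ 0.    -0.003 -1.   ] z [ 0.725  0.689 -0.001] q [-0.344  0.067  0.703  1.853 -0.043  1.237  1.132] F [ 0.14 -0.47 -0.46] T [-0.     0.04  -0.005] g 0.475
```

View pics/s4.png

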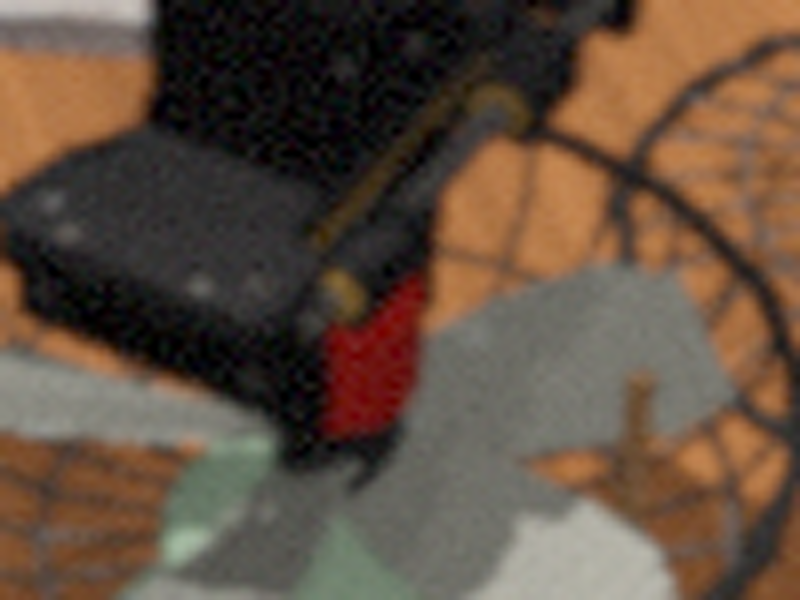

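```bash
python3 -m pendant '[{"travel":[-0.0001,0,0],"twist":0.07},{"travel":[-0.0002,0,0],"twist":0.14},{"travel":[-0.0003,0,0],"twist":0.21},{"travel":[-0.0004,0,0],"twist":0.28},{"travel":[-0.0005,0,0],"twist":0.35},{"travel":[-0.0006,0,0],"twist":0.42},{"travel":[-0.0006,0,0],"twist":0.42}]' -1 18; python3 -c "
from h import *
show()"
```

```text
time: 9.52
position: [0.4827, -0.1918, 0.181]
tool_rot: [-0.271, 1.554, 0.267]
ft_force: [0.7, 0.0, -0.8]
grip_width: 0.478
t 9.53 pos [ 0.4827 -0.1918  0.181 ] x [ 0.    -0.003 -1.   ] z [ 0.942  0.336 -0.   ] q [-0.361  0.067  0.721  1.852 -0.044  1.238  0.715] F [ 0.72  0.   -0.82] T [-0.037  0.012 -0.059] g 0.478
```

```bash
python3 -m pendant '[{"travel":[-0.0000,0,0],"twist":0.07},{"travel":[-0.0001,0,0],"twist":0.14},{"travel":[-0.0001,0,0],"twist":0.21},{"travel":[-0.0002,0,0],"twist":0.28},{"travel":[-0.0002,0,0],"twist":0.35},{"travel":[-0.0003,0,0],"twist":0.42},{"travel":[-0.0003,0,0],"twist":0.42}]' -1 18; python3 -c "
from h import *
show()"
```

```text
time: 10.4
position: [0.4827, -0.1918, 0.1814]
tool_rot: [0.057, 1.569, -0.061]
ft_force: [-0.4, -0.1, 0.4]
grip_width: 0.477
t 10.4 pos [ 0.4827 -0.1918  0.1814] x [ 0.    -0.003 -1.   ] z [ 0.997 -0.074  0.001] q [-0.378  0.067  0.739  1.852 -0.045  1.239  0.3  ] F [-0.43 -0.13  0.36] T [-0.015  0.066 -0.007] g 0.477
```

```bash
python3 -m pendant '[{"travel":[-0.0000,0,0],"twist":0.07},{"travel":[-0.0001,0,0],"twist":0.14},{"travel":[-0.0002,0,0],"twist":0.21},{"travel":[-0.0003,0,0],"twist":0.28},{"travel":[-0.0004,0,0],"twist":0.35},{"travel":[-0.0005,0,0],"twist":0.42},{"travel":[-0.0005,0,0],"twist":0.42}]' -1 18; python3 -c "
from h import *
show()"
```

```text
time: 11.28
position: [0.4828, -0.1917, 0.1822]
tool_rot: [0.384, 1.535, -0.387]
ft_force: [-1.0, 0.1, 2.0]
grip_width: 0.482
t 11.28 pos [ 0.4828 -0.1917  0.1822] x [ 0.001 -0.002 -1.   ] z [ 0.882 -0.472  0.002] q [-0.396  0.067  0.757  1.852 -0.046  1.24  -0.116] F [-1.04  0.06  1.98] T [-0.003  0.292  0.002] g 0.482
```

```bash
python3 -m pendant '[{"travel":[-0.0005,0,0],"twist":0.06},{"travel":[-0.0006,0,0],"twist":0.12},{"travel":[-0.0007,0,0],"twist":0.18},{"travel":[-0.0008,0,0],"twist":0.24},{"travel":[-0.0009,0,0],"twist":0.3},{"travel":[-0.001,0,0],"twist":0.36},{"travel":[-0.001,0,0],"twist":0.36}]' -1 18; python3 -c "
from h import *
show()"
```

```text
time: 12.15
position: [0.4827, -0.1917, 0.1831]
tool_rot: [0.661, 1.466, -0.664]
ft_force: [0.3, 0.9, -0.1]
grip_width: 0.472
t 12.15 pos [ 0.4827 -0.1917  0.1831] x [ 0.001 -0.002 -1.   ] z [ 0.661 -0.75   0.002] q [-0.411  0.066  0.773  1.851 -0.047  1.242 -0.473] F [ 0.29  0.92 -0.09] T [-0.004  0.198  0.028] g 0.472
```

```bash
python3 -m pendant '[{"travel":[-0.0001,0,0],"twist":0.06},{"travel":[-0.0002,0,0],"twist":0.12},{"travel":[-0.0003,0,0],"twist":0.18},{"travel":[-0.0004,0,0],"twist":0.24},{"travel":[-0.0005,0,0],"twist":0.3},{"travel":[-0.0006,0,0],"twist":0.36},{"travel":[-0.0006,0,0],"twist":0.36}]' -1 18; python3 -c "
from h import *
show()"
```

```text
time: 13.02
position: [0.4828, -0.1917, 0.1837]
tool_rot: [0.935, 1.358, -0.937]
ft_force: [-0.5, -0.1, 1.3]
grip_width: 0.479
t 13.03 pos [ 0.4828 -0.1917  0.1837] x [ 0.001 -0.002 -1.   ] z [ 0.357 -0.934  0.002] q [-0.427  0.066  0.79   1.851 -0.048  1.243 -0.829] F [-0.47 -0.07  1.28] T [-0.015  0.252 -0.001] g 0.479
```

```bash
python3 -m pendant '[{"travel":[-0.0003,0,0],"twist":0.06},{"travel":[-0.0004,0,0],"twist":0.12},{"travel":[-0.0005,0,0],"twist":0.18},{"travel":[-0.0006,0,0],"twist":0.24},{"travel":[-0.0007,0,0],"twist":0.3},{"travel":[-0.0008,0,0],"twist":0.36},{"travel":[-0.0008,0,0],"twist":0.36}]' -1 18; python3 -c "
from h import *
show()"
```

```text
time: 13.9
position: [0.4828, -0.1917, 0.1845]
tool_rot: [1.202, 1.211, -1.204]
ft_force: [-0.7, -0.0, 0.6]
grip_width: 0.474
t 13.9 pos [ 0.4828 -0.1917  0.1845] x [ 0.001 -0.002 -1.   ] z [ 0.008 -1.     0.002] q [-0.443  0.066  0.806  1.85  -0.048  1.245 -1.185] F [-0.68 -0.01  0.63] T [ 0.048  0.227 -0.071] g 0.474
```

```bash
python3 -m pendant '[{"travel":[-0.0002,0,0],"twist":0.07},{"travel":[-0.0003,0,0],"twist":0.14},{"travel":[-0.0004,0,0],"twist":0.21},{"travel":[-0.0005,0,0],"twist":0.28},{"travel":[-0.0006,0,0],"twist":0.35},{"travel":[-0.0007,0,0],"twist":0.42},{"travel":[-0.0008,0,0],"twist":0.42}]' -1 18; python3 -c "
from h import *
show()"
```

```text
time: 14.78
position: [0.4828, -0.1916, 0.1853]
tool_rot: [1.503, 0.984, -1.504]
ft_force: [-0.9, 1.3, -0.2]
grip_width: 0.478
t 14.78 pos [ 0.4828 -0.1916  0.1853] x [ 0.001 -0.002 -1.   ] z [-0.398 -0.917  0.002] q [-0.461  0.066  0.826  1.849 -0.049  1.246 -1.601] F [-0.88  1.32 -0.2 ] T [ 0.047  0.235 -0.009] g 0.478
```

```bash
python3 -m pendant '[{"travel":[-0.0005,0,0],"twist":0},{"travel":[-0.001,0,0],"twist":0},{"travel":[-0.001,0,0],"twist":0}]' -1 18; python3 -c "
from h import *
show()"
```

```text
time: 15.15
position: [0.4828, -0.1917, 0.1863]
tool_rot: [1.502, 0.985, -1.504]
ft_force: [0.4, 0.5, -1.1]
grip_width: 0.472
t 15.15 pos [ 0.4828 -0.1917  0.1863] x [ 0.001 -0.002 -1.   ] z [-0.397 -0.918  0.002] q [-0.461  0.065  0.826  1.848 -0.048  1.248 -1.601] F [ 0.37  0.5  -1.09] T [-0.004  0.188 -0.029] g 0.472
```

```bash
python3 -m pendant '[{"travel":[0,0,0],"twist":0.07},{"travel":[0,0,0],"twist":0.14},{"travel":[-0.0001,0,0],"twist":0.21},{"travel":[-0.0002,0,0],"twist":0.28},{"travel":[-0.0003,0,0],"twist":0.35},{"travel":[-0.0004,0,0],"twist":0.42},{"travel":[-0.0005,0,0],"twist":0.42}]' -1 18; python3 -c "
from h import *
show()"
```

```text
time: 16.02
position: [0.4829, -0.1917, 0.1868]
tool_rot: [1.787, 0.694, -1.787]
ft_force: [0.3, -0.5, -0.9]
grip_width: 0.477
t 16.02 pos [ 0.4829 -0.1917  0.1868] x [ 0.001 -0.002 -1.   ] z [-0.736 -0.677  0.001] q [-0.48   0.065  0.845  1.848 -0.049  1.249 -2.019] F [ 0.32 -0.45 -0.85] T [0.006 0.13  0.02 ] g 0.477
```

```bash
python3 -m pendant '[{"travel":[-0.0005,0,0],"twist":0},{"travel":[-0.001,0,0],"twist":0},{"travel":[-0.0015,0,0],"twist":0},{"travel":[-0.0015,0,0],"twist":0}]' -1 18; python3 -c "
from h import *
show()"
```

```text
time: 16.52
position: [0.4829, -0.1917, 0.1884]
tool_rot: [1.787, 0.694, -1.787]
ft_force: [1.4, 0.4, 0.4]
grip_width: 0.477
t 16.52 pos [ 0.4829 -0.1917  0.1884] x [ 0.001 -0.002 -1.   ] z [-0.736 -0.677  0.001] q [-0.481  0.063  0.845  1.846 -0.048  1.252 -2.02 ] F [1.37 0.37 0.38] T [0.033 0.208 0.013] g 0.477
```

```bash
python3 -m pendant '[{"travel":[-0.0005,0,0],"twist":0},{"travel":[-0.001,0,0],"twist":0},{"travel":[-0.0015,0,0],"twist":0},{"travel":[-0.0015,0,0],"twist":0}]' -1 18; python3 -c "
from h import *
show()"
```

```text
time: 17.02
position: [0.4829, -0.1917, 0.1899]
tool_rot: [1.787, 0.694, -1.787]
ft_force: [-0.1, -0.1, 0.1]
grip_width: 0.478
t 17.02 pos [ 0.4829 -0.1917  0.1899] x [ 0.001 -0.002 -1.   ] z [-0.736 -0.677  0.001] q [-0.481  0.062  0.845  1.844 -0.047  1.255 -2.021] F [-0.05 -0.1   0.06] T [ 0.028  0.215 -0.002] g 0.478
```

Two light lifts of 3 mm together met no resistance, so the spinner is off its thread. I lift on slowly, checking the force.

```bash
python3 -m pendant '[{"travel":[-0.001,0,0],"twist":0},{"travel":[-0.002,0,0],"twist":0},{"travel":[-0.003,0,0],"twist":0},{"travel":[-0.004,0,0],"twist":0}]' -1 18; python3 -m pendant '[{"travel":[-0.002,0,0],"twist":0},{"travel":[-0.005,0,0],"twist":0},{"travel":[-0.009,0,0],"twist":0},{"travel":[-0.014,0,0],"twist":0},{"travel":[-0.020,0,0],"twist":0},{"travel":[-0.027,0,0],"twist":0}]' -1 18;python3 -c "
from h import *
show()
im=ctrl.get_image('side')[:,:,::-1];cv2.imwrite('pics/s5.png',cv2.resize(im[170:270,260:380],(720,600),interpolation=cv2.INTER_CUBIC))"
```

```text
time: 17.52
position: [0.4829, -0.1917, 0.194]
tool_rot: [1.787, 0.694, -1.787]
ft_force: [-0.3, -0.6, -0.3]
grip_width: 0.475
time: 18.27
position: [0.4829, -0.1916, 0.2215]
tool_rot: [1.787, 0.694, -1.787]
ft_force: [0.1, -0.3, -0.8]
grip_width: 0.475
t 18.27 pos [ 0.4829 -0.1916  0.2215] x [ 0.001 -0.002 -1.   ] z [-0.736 -0.677  0.001] q [-0.49   0.032  0.841  1.8   -0.023  1.319 -2.042] F [ 0.15 -0.29 -0.79] T [0.033 0.13  0.014] g 0.475
```

View pics/s5.png

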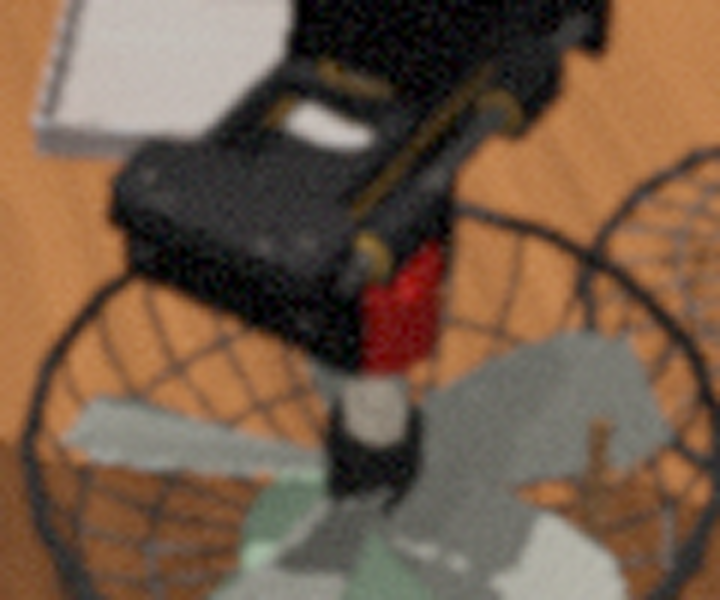

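```bash
python3 -c "
from h import *
show([.5176,.2064,.27])"
```

```text
t 18.32 pos [ 0.4835 -0.1919  0.2225] x [ 0.003 -0.003 -1.   ] z [-0.736 -0.677 -0.   ] q [-0.49   0.031  0.841  1.798 -0.022  1.319 -2.042] F [ 0.84 -0.31  1.24] T [-0.027  0.095 -0.005] g 0.475
travel [-0.0485 -0.27   -0.2947]
```

```bash
python3 -m pendant '[{"travel":[-0.025,0,0],"twist":0},{"travel":[-0.048,0,0],"twist":-0.1},{"travel":[-0.048,-0.02,-0.022],"twist":-0.24},{"travel":[-0.048,-0.05,-0.055],"twist":-0.39},{"travel":[-0.048,-0.08,-0.088],"twist":-0.54},{"travel":[-0.048,-0.11,-0.121],"twist":-0.69},{"travel":[-0.048,-0.14,-0.154],"twist":-0.84},{"travel":[-0.048,-0.17,-0.187],"twist":-0.99},{"travel":[-0.048,-0.20,-0.22],"twist":-1.14},{"travel":[-0.048,-0.22,-0.242],"twist":-1.29}]' -1 18; python3 -c "
from h import *
show([.5176,.2064,.25])"
```

```text
time: 19.58
position: [0.5124, 0.1367, 0.2697]
tool_rot: [0.855, 1.392, -0.856]
ft_force: [0.3, -1.2, -0.7]
grip_width: 0.474
t 19.57 pos [0.5124 0.1367 0.2697] x [ 0.003 -0.002 -1.   ] z [ 0.453 -0.892  0.003] q [-0.821  0.036  0.525  1.694 -0.015  1.415 -1.394] F [ 0.35 -1.19 -0.71] T [-0.065  0.087  0.06 ] g 0.474
travel [ 0.0195  0.0362 -0.0599]
```

```bash
python3 -m pendant '[{"travel":[0.01,0.012,-0.02],"twist":-0.15},{"travel":[0.02,0.024,-0.04],"twist":-0.3},{"travel":[0.04,0.036,-0.06],"twist":-0.45},{"travel":[0.08,0.036,-0.06],"twist":-0.6},{"travel":[0.12,0.036,-0.06],"twist":-0.75},{"travel":[0.16,0.036,-0.06],"twist":-0.75},{"travel":[0.19,0.036,-0.06],"twist":-0.75},{"travel":[0.19,0.036,-0.06],"twist":-0.75}]' -1 18; python3 -c "
from h import *
show([.5176,.2064,.03])
for n in('side','top'): 
  im=ctrl.get_image(n)[:,:,::-1];cv2.imwrite(f'pics/{n}6.png',im)
a=cv2.imread('pics/side6.png')[100:220,235:355];b=cv2.imread('pics/top6.png')[140:260,200:320]
cv2.imwrite('pics/m6.png',cv2.resize(np.hstack([a,b]),(800,400),interpolation=cv2.INTER_CUBIC))
"
```

```text
time: 20.58
position: [0.5159, 0.2052, 0.0773]
tool_rot: [0.271, 1.554, -0.28]
ft_force: [-0.2, -0.7, 0.6]
grip_width: 0.476
t 20.57 pos [0.5159 0.2052 0.0773] x [-0.002 -0.005 -1.   ] z [ 0.939 -0.344 -0.   ] q [-0.812  0.254  0.435  1.868 -0.118  1.049 -0.68 ] F [-0.19 -0.71  0.57] T [-0.101  0.051 -0.013] g 0.476
travel [0.0473 0.002  0.0012]
```

View pics/m6.png

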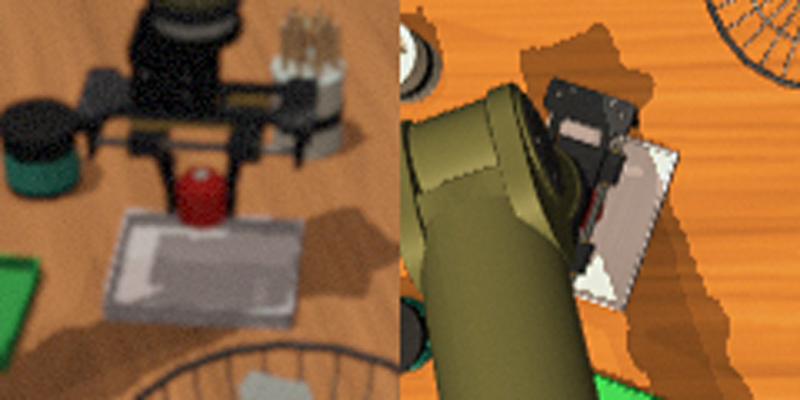

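```bash
python3 -c "
from h import *
for h in(.008,.011,.0134,.016): print(h,hullbox('side',[.5159,.2052,.0773+h]).round(1))
im=cv2.imread('pics/side6.png');m=redmask(im,(280,310,140,175));print(cv2.boundingRect(cv2.findNonZero(m)))
cv2.imwrite('pics/c6.png',cv2.resize(im[140:180,275:315],(600,600),interpolation=cv2.INTER_CUBIC))"
```

```text
0.008 [287.9 150.5 303.1 170.3]
0.011 [287.9 149.6 303.1 169.4]
0.0134 [287.8 148.9 303.1 168.7]
0.016 [287.8 148.1 303.1 168. ]
(288, 152, 15, 16)
```

View pics/c6.png

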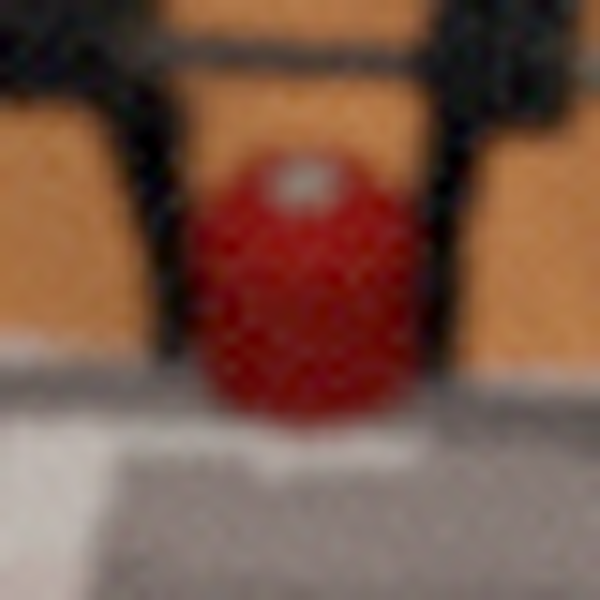

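```bash
python3 -m pendant '[{"travel":[0.015,0.001,0.001],"twist":0},{"travel":[0.03,0.002,0.001],"twist":0},{"travel":[0.043,0.002,0.001],"twist":0},{"travel":[0.052,0.002,0.001],"twist":0},{"travel":[0.057,0.002,0.001],"twist":0},{"travel":[0.057,0.002,0.001],"twist":0}]' -1 18; python3 -m pendant '[{"travel":[0.003,0,0],"twist":0},{"travel":[0.005,0,0],"twist":0},{"travel":[0.006,0,0],"twist":0}]' -1 18; python3 -c "
from h import *
show([.5176,.2064,.0116])"
```

```text
time: 21.42
position: [0.5201, 0.2075, 0.0231]
tool_rot: [0.274, 1.55, -0.277]
ft_force: [0.7, 0.7, -0.6]
grip_width: 0.474
time: 21.8
position: [0.5202, 0.2075, 0.0171]
tool_rot: [0.274, 1.55, -0.277]
ft_force: [-0.0, -0.1, -0.3]
grip_width: 0.477
t 21.8 pos [0.5202 0.2075 0.0171] x [ 0.003 -0.002 -1.   ] z [ 0.939 -0.344  0.004] q [-0.792  0.34   0.419  1.905 -0.166  0.929 -0.645] F [-0.03 -0.1  -0.34] T [-0.016  0.105  0.043] g 0.477
travel [ 0.0055 -0.0019 -0.002 ]
```

```bash
python3 -m pendant '[{"travel":[0.0015,0,0],"twist":0},{"travel":[0.003,0,0],"twist":0},{"travel":[0.004,0,0],"twist":0},{"travel":[0.004,0,0],"twist":0}]' -1 18; python3 -m pendant '[{"travel":[0.001,0,0],"twist":0},{"travel":[0.0015,0,0],"twist":0},{"travel":[0.0015,0,0],"twist":0}]' -1 18; python3 -c "
from h import *
show([.5176,.2064,.0116])"
```

```text
time: 22.3
position: [0.5201, 0.2075, 0.013]
tool_rot: [0.274, 1.55, -0.277]
ft_force: [0.1, 0.2, -1.0]
grip_width: 0.473
time: 22.68
position: [0.5201, 0.2075, 0.0115]
tool_rot: [0.274, 1.55, -0.277]
ft_force: [0.5, 0.2, -0.0]
grip_width: 0.476
t 22.68 pos [0.5201 0.2075 0.0115] x [ 0.003 -0.002 -1.   ] z [ 0.939 -0.344  0.004] q [-0.79   0.348  0.417  1.908 -0.17   0.918 -0.642] F [ 0.47  0.2  -0.  ] T [-0.033  0.067 -0.014] g 0.476
travel [-0.0001 -0.0019 -0.002 ]
```

```bash
python3 -m pendant '[{"travel":[0.0005,0,0],"twist":0},{"travel":[0.001,0,0],"twist":0},{"travel":[0.001,0,0],"twist":0}]' -1 18; python3 -c "
from h import *
show([.5176,.2064,.0116])"
```

```text
time: 23.05
position: [0.5202, 0.2075, 0.0108]
tool_rot: [0.274, 1.55, -0.277]
ft_force: [-1.7, -0.3, 3.0]
grip_width: 0.476
t 23.05 pos [0.5202 0.2075 0.0108] x [ 0.003 -0.002 -1.   ] z [ 0.939 -0.344  0.004] q [-0.789  0.349  0.417  1.909 -0.171  0.917 -0.641] F [-1.72 -0.34  2.95] T [-0.183  0.489 -0.001] g 0.476
travel [-0.0008 -0.0019 -0.0021]
```

```bash
python3 -m pendant '[{"travel":[0,0,0],"twist":0},{"travel":[0,0,0],"twist":0},{"travel":[0,0,0],"twist":0},{"travel":[0,0,0],"twist":0},{"travel":[0,0,0],"twist":0}]' 0.35 18; python3 -c "
from h import *
show()
for n in('side',): 
  im=ctrl.get_image(n)[:,:,::-1];cv2.imwrite(f'pics/{n}7.png',im)
a=cv2.imread('pics/side7.png')[130:210,240:340]
cv2.imwrite('pics/m7.png',cv2.resize(a,(750,600),interpolation=cv2.INTER_CUBIC))
"
```

```text
time: 23.68
position: [0.5202, 0.2075, 0.0108]
tool_rot: [0.274, 1.55, -0.277]
ft_force: [-0.9, 0.1, 1.1]
grip_width: 0.674
t 23.68 pos [0.5202 0.2075 0.0108] x [ 0.003 -0.002 -1.   ] z [ 0.939 -0.344  0.004] q [-0.789  0.349  0.417  1.909 -0.171  0.917 -0.641] F [-0.91  0.1   1.1 ] T [-0.059  0.05  -0.036] g 0.674
```

View pics/m7.png

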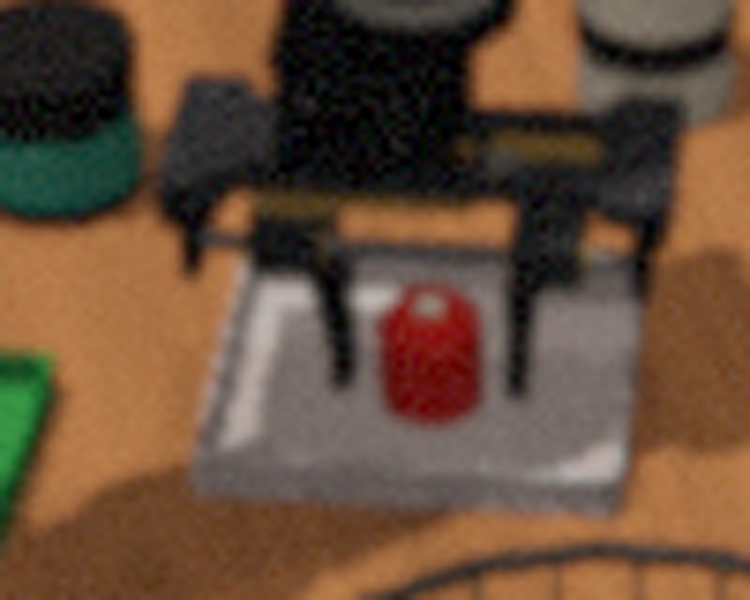

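The spinner stands let go and upright in the tray, at side (297,177), with the open fingers on either side of it. I retreat straight up.

```bash
python3 -m pendant '[{"travel":[-0.008,0,0],"twist":0},{"travel":[-0.02,0,0],"twist":0},{"travel":[-0.05,0,0],"twist":0},{"travel":[-0.1,0,0],"twist":0},{"travel":[-0.16,0,0],"twist":0},{"travel":[-0.2,0,0],"twist":0},{"travel":[-0.2,0,0],"twist":0}]' - -; python3 -m pendant '[{"travel":[0,0,-0.05],"twist":0},{"travel":[0,-0.05,-0.1],"twist":0},{"travel":[0,-0.09,-0.14],"twist":0},{"travel":[0,-0.09,-0.14],"twist":0}]' - -;python3 -c "
from h import *
show()
for n in('side','top'): 
  im=ctrl.get_image(n)[:,:,::-1];cv2.imwrite(f'pics/{n}8.png',im)
a=cv2.imread('pics/side8.png')[130:230,240:340];b=cv2.imread('pics/top8.png')[150:250,200:300]
cv2.imwrite('pics/m8.png',cv2.resize(np.hstack([a,b]),(800,400),interpolation=cv2.INTER_CUBIC))
"
```

```text
time: 24.6
position: [0.522, 0.2088, 0.2159]
tool_rot: [0.279, 1.543, -0.272]
ft_force: [0.3, 0.2, -0.3]
grip_width: 0.679
time: 25.1
position: [0.3558, 0.1708, 0.2133]
tool_rot: [0.278, 1.546, -0.27]
ft_force: [0.7, 0.3, 0.3]
grip_width: 0.669
t 25.1 pos [0.3558 0.1708 0.2133] x [ 0.008  0.004 -1.   ] z [ 0.939 -0.343  0.006] q [-0.927 -0.269  0.348  2.056  0.095  1.331 -0.962] F [0.65 0.28 0.27] T [-0.034  0.026  0.019] g 0.669
```

View pics/m8.png

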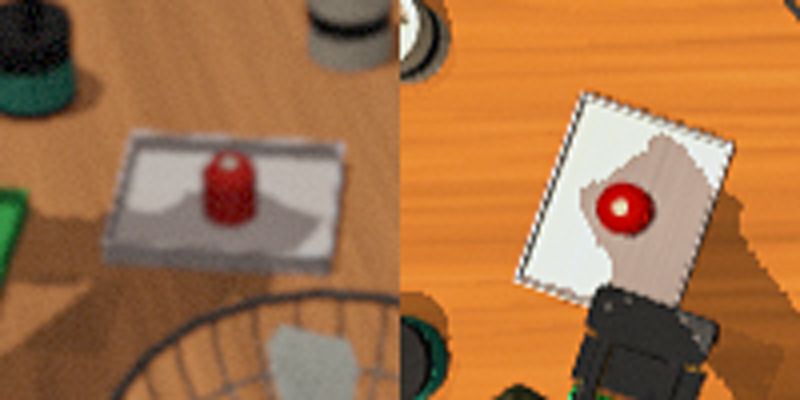

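View pics/top8.png

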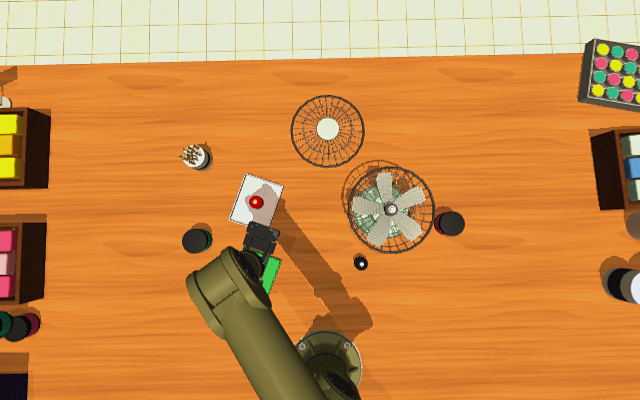

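The spinner stands upright near the middle of the tray, at top (256,202) and side (297,177). Everything else is where it was, and the arm is clear.

```bash
python3 -m pendant '[{"travel":[0,0,0.01],"twist":0},{"travel":[0,0,0.02],"twist":0},{"travel":[0,0,0.02],"twist":0}]' - -; python3 -c "
from h import *
show(); print(ctrl.close_job())"
```

```text
time: 25.58
position: [0.3796, 0.165, 0.2142]
tool_rot: [0.28, 1.543, -0.273]
ft_force: [-0.5, 0.4, -0.1]
grip_width: 0.674
t 25.57 pos [0.3796 0.165  0.2142] x [ 0.011  0.003 -1.   ] z [ 0.938 -0.346  0.009] q [-0.916 -0.226  0.382  2.021  0.09   1.321 -0.917] F [-0.49  0.4  -0.13] T [-0.082  0.074 -0.024] g 0.674
the job is handed in; nothing more can be done
None
```

The red spinner is off the fan and standing upright, open end down, near the middle of the metal tray. The job is handed in at about 26 s; no verdict is reported.

- **Unscrewing:** I gripped the spinner across its flats and turned it clockwise about 4.5 rad of wrist turn in one swing. A few degrees of that was probably slip before the flats seated. I raised the arm to follow the climb. Wrist-force readings between steps stayed at or below about 2 N; I did not log the force while the arm was moving.
- **Lifting off:** Two light lifts, 3 mm in all, met no resistance, so I took it as off the thread. A side picture then showed it held clear above the bare stud.
- **Setting down:** It touched the tray floor at about 3 N before I let go and backed straight up.
- **Last checks:** In both final pictures the spinner stands free in the tray. The tray, pots, grille and blades look unmoved, and the arm is clear. I judged this by eye and did not measure it again.
- **One disagreement:** The pictures put the spinner's mid-height at 0.191 m against the 0.192 m given, which is within the calibration error.

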